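# Open the bench clamp

### The arm

A 6-joint arm with a two-finger parallel gripper is mounted at the origin on a cart in front of the work surface, level with it; the furniture and walls round the work are solid. World frame = base frame: x ahead of the robot, y to its left, z up, the work surface at z = 0. Lengths are in mm, angles in degrees, forces in N, time in s.
With the tool pointing down it reaches from about 350 to 850 mm from the base axis. Payload 8.1 kg.
Tool frame: the origin (TCP) lies on the centre line of the jaws, within the pads' length; the fingertips stand 19 mm ahead of it and the grasp point (between the pads) is the TCP; z points along the fingers, y is the line along which they close (so a half turn about z gives the same grasp; the last joint's range is limited). The gripper opens to 85 mm and grips with 20 to 120 N. Pads are 22 mm wide; open, the fingers measure 114 mm over their backs; the gripper's body (76 mm by 85 mm) begins 54 mm behind the grasp point. The pads swing forward as they close: fully open they stand 13 mm farther back than shut.
Start: joints at [-68.835, 7.471, 85.268, -0, 87.261, -4.893], TCP at [263.589, -539.005, 250.292] pointing down, gripper open.
Joint ranges: [-169.43, 169.43], [-51.17, 129.36], [1.28, 143.12], [-76.62, 256.62], [0, 156.53], [-152.29, 152.29]. Speed limits (degrees/s): [136.94, 136.94, 159.86, 180, 180, 180].

### API

Orientations are given as [roll, pitch, yaw] about the fixed x, y, z axes, in that order (R = Rz(yaw) Ry(pitch) Rx(roll)).
In Python, from bench import r gives the robot as it stands. The module is installed in compiled form; this text tells all that it offers.
- The arm moves only by the tool servo_tool, never from a script. Its arguments are lists of equal length, an entry for each row: "fingers": the finger opening in m, from 0 to 0.0854; "linear": the shift along the tool's x, y, z in m, a list of three; "rotation": the turn, a rotation vector about the tool's x, y, z in degrees, a list of three. A call has 1 to 10 rows; each row is the pose to reach, as a shift and turn from the pose commanded when the call began, along the tool's axes at that moment; what a row does not reach only later rows make up. A row lasts 1/10 s, in which the tool goes at most 50 mm and 8.59 degrees, less where a joint would pass 70% of its speed; a pose out of reach is approached as far as the arm can. A call with a gripper value outside its range is refused whole. The fingers move at their own pace and stop on an object; "force" is the grip in N (left out, the last holds). Time passes only in rows, so rows that repeat a pose let the fingers close. It gives the time, the measured TCP pose, the force, the opening and the grip force at its end, in the units of the state.
- r.sense(): the state, without advancing time (a new reading comes with each control period).
- r.snapshot(name): name is "scene" or "top"; returns a dict with "frame" (420x560x3 uint8, red, green, blue), "fx", "fy", "cx", "cy" (pixels), "k1" (the pictures are not rectified: a ray, as slopes to the right and down, at radius r is drawn at 1 + k1 r^2 times it, then the intrinsics apply), "camera_from_world" (4x4, takes a point from world to camera coordinates). Camera axes: x right, y up, looking along -z (the intrinsics and any distortion apply to the point x, -y, -z); pixel columns grow to the right and rows downward; lengths in mm; the calibration is good to about 2 mm. A picture is of the moment at which its call begins. There is no depth.
- r.hand_in(): hands the job in; it is judged then, once.
The state is a dict: "time": time; "joint_pos": joint angles; "qd": joint speeds; "joint_efforts": joint torques, N m; "tool_pos": TCP position; "tcp_rot": TCP orientation; "ft_force": force on the tool from outside, world axes, zero at the start; "wrist_torque": the same for the moment, N m; "finger_gap": finger opening in mm; "grip_force": force on a finger pad.
Only numpy, scipy, OpenCV 4.12 (cv2) and the standard library are available. Lean on these libraries where they do the work, as an engineer would, in place of code of your own. Each camera call takes 0.05 s, during which the arm holds its last target. There are 200 camera calls.

### The job

The next board to be glued is too wide for the blue bench clamp. With the fingertips, press down the red ratchet release on top of the sliding jaw and, keeping it down, push the jaw back along the toothed bar, away from the fixed jaw, right up to the stop block; then let go so that the release springs back up and locks the jaw there. Do not grasp or lift anything, and leave the board, the tin and the roll of tape beside the clamp where they are.

Things in the scene. Friction and masses are not known exactly. Their poses are not given: they have to be found in the camera images.
- clamp: Blue bench clamp, fixed to the bench on a plywood base 100 x 370 x 15 mm. Origin: on the bench under the bar, 12 mm in +y from the base's centre. x runs across the steel bar, y along it, z up. The bar (18 mm wide, top at z = 68 mm) lies over the origin, ratchet ribs on its -x side. Fixed jaw at the -y end (inner face y = -154 mm, 109 mm tall). The sliding jaw opens towards +y.
- stop (a point): Top centre of the blue stop block at the clamp's +y end, 75 mm above the bench; the block is 50 mm wide (clamp x) and 22 mm long (clamp y). Fully open, the jaw's back touches it.
- clamp_jaw (a joint): Sliding jaw along the bar, m: grows towards the clamp's +y; 0.18 = fully open (limit). At value q the release's centre lies at x = 0, y = q - 0.075 in the clamp's frame. About 3 N of friction when released; with the release up a pawl between ribs of 10 mm pitch locks it both ways (few mm of play). The pawl clears the last rib 4 mm before the end, so the release comes up there.
- jaw_release (a joint): How far the red release is pressed, m: 0 = up, 0.010 = fully down (limit). The spring gives 4 N at first and 8 N fully down and returns it when let go. The jaw is free from about 0.007 on.
- release_top (a point): Centre of the top of the red ribbed release pad on the sliding jaw: 88 mm (clamp x) by 40 mm (clamp y), top 94 mm above the bench when up, 84 mm fully down; it moves with jaw and release. On its -y side the jaw's rubber face plate (25 to 31 mm from the pad's centre) rises to 98 mm above the bench.
- thumb_rest (a point): Top centre of the blue upright thumb rest, part of the sliding jaw, beside the pad on its +y side: 90 mm wide (clamp x), 10 mm thick (clamp y), top 115 mm above the bench. Its front face, towards the pad, is 23 mm from the pad's centre; a fingertip pressing the pad can push against that face towards +y.
- board: Bystander: pale wood block 50 x 110 x 35 mm lying flat, beyond the clamp. Origin: centre of its underside.
- tin: Bystander: round pale-grey screw tin, 67 mm across, 62 mm tall, on the robot's side of the clamp. Origin: centre of its underside.
- tape: Bystander: roll of masking tape lying flat, 101 mm across, 24 mm tall, beyond the clamp. Origin: centre of its underside.

How it is judged:
By the outcome, as a careful person would: the job done as asked, in the order asked, and still so for the second after the job is handed in, with the robot touching nothing.
It also fails if it takes over 35 s, if anything falls off the work surface, if the arm or the gripper's body presses on something with over 40 N, if the wrist force passes 120 N, or if a joint passes its speed limit or range.

## Working session

There is one attempt and no reset: what is moved stays moved. The work goes in short steps, Python scripts to look and compute and a tool call to move; the robot and the scene stay as the last step left them, time stands still between calls to the robot, and variables do not carry over. Pictures are saved under pics/ and viewed, at most 10 in all, crops included, and the job is handed in when it is done.

Besides the shell and the picture viewer there is one more tool, called after "Emit:" as name(argument=value, ...), one argument or row to a line, values as JSON. servo_tool: Moves the arm, as the interface text tells. Its arguments: {"type":"object","properties":{"fingers":{"type":"array","items":{"type":"number"}},"linear":{"type":"array","items":{"type":"array","items":{"type":"number"}}},"rotation":{"type":"array","items":{"type":"array","items":{"type":"number"}}},"force":{"type":"number"}},"required":["fingers","linear","rotation"]}

```bash
mkdir -p pics; cat > h.py <<'E'
import numpy as np,cv2
from bench import r
def snap(n,f=None):
    s=r.snapshot(n)
    if f: cv2.imwrite('pics/'+f,cv2.cvtColor(s['frame'],cv2.COLOR_RGB2BGR))
    return s
def ray(s,u,v):
    K=np.array([[s['fx'],0,s['cx']],[0,s['fy'],s['cy']],[0,0,1.]])
    p=cv2.undistortPoints(np.array([[[u,v]]],float),K,np.array([s['k1'],0,0,0.]))[0,0]
    T=np.array(s['camera_from_world']);R=T[:3,:3]
    return -R.T@T[:3,3], R.T@np.array([p[0],-p[1],-1])
def onz(s,u,v,z):
    c,d=ray(s,u,v); return c+d*(z-c[2])/d[2]
def proj(s,P):
    T=np.array(s['camera_from_world']);c=T[:3,:3]@np.array(P,float)+T[:3,3]
    a=np.array([c[0],-c[1]])/-c[2]; a=a*(1+s['k1']*(a@a))
    return a*[s['fx'],s['fy']]+[s['cx'],s['cy']]
E
python3 - <<'E'
from h import *
for n in('scene','top'):
    s=snap(n,n+'0.png'); hsv=cv2.cvtColor(s['frame'],cv2.COLOR_RGB2HSV)
    print(n,ray(s,280,210))
    for nm,m,zz in(('red',cv2.inRange(hsv,(0,150,60),(8,255,255))|cv2.inRange(hsv,(172,150,60),(180,255,255)),94),('blue',cv2.inRange(hsv,(100,120,40),(125,255,255)),75)):
        cs,_=cv2.findContours(m,0,2)
        for c in cs:
            if cv2.contourArea(c)>60:
                b=cv2.minAreaRect(c);print(nm,cv2.contourArea(c),np.round(b[0]),np.round(b[1]),round(b[2]),[onz(s,*q,zz)[:2].round().tolist() for q in cv2.boxPoints(b)],onz(s,*b[0],zz).round())
print(r.sense())
E
```

```text
scene (array([177.84561445, 854.98258388, 692.24211152]), array([ 0.34712845, -0.74735639, -0.56663539]))
red 871.5 [ 41. 332.] [81. 22.] 22 [[790.0, 550.0], [815.0, 514.0], [663.0, 509.0], [646.0, 543.0]] [726. 529.  94.]
red 114.0 [389. 141.] [ 8. 18.] 0 [[421.0, -306.0], [451.0, -410.0], [431.0, -421.0], [403.0, -315.0]] [ 426. -361.   94.]
red 75.0 [294. 115.] [ 5. 21.] 5 [[699.0, -324.0], [758.0, -466.0], [744.0, -470.0], [686.0, -328.0]] [ 721. -394.   94.]
blue 149.0 [262. 248.] [42. 10.] 17 [[570.0, 190.0], [581.0, 159.0], [491.0, 158.0], [483.0, 188.0]] [530. 174.  75.]
blue 95.5 [262. 227.] [22.  6.] 16 [[583.0, 124.0], [590.0, 105.0], [541.0, 104.0], [535.0, 123.0]] [562. 114.  75.]
blue 127.5 [321. 150.] [33.  7.] 13 [[621.0, -242.0], [632.0, -278.0], [540.0, -280.0], [531.0, -244.0]] [ 581. -261.   75.]
blue 91.0 [373. 144.] [17.  8.] 69 [[496.0, -393.0], [483.0, -419.0], [440.0, -332.0], [453.0, -309.0]] [ 468. -362.   75.]
blue 495.0 [122.  75.] [26. 49.] 65 [[1501.0, -420.0], [1522.0, -688.0], [1324.0, -500.0], [1324.0, -275.0]] [1413. -460.   75.]
top (array([498.350
[... 1043 characters left out ...]
.  75.]
{'time': 0.1, 'joint_pos': array([-6.88335491e+01,  7.51305017e+00,  8.53240223e+01,  1.41796976e-03,
        8.72617127e+01, -4.89368456e+00]), 'qd': array([ 0.05234364, -0.23756092, -0.08805363,  0.00657102,  0.01436218,
        0.02209638]), 'joint_efforts': array([ 1.14591126e-03, -5.70950246e+01, -5.01942515e+01, -1.41330361e-04,
        8.14178435e-03, -7.45347643e-05]), 'tool_pos': array([ 263.43942924, -538.54769026,  249.31623212]), 'tcp_rot': array([-1.79901696e+02, -9.83814272e-03,  2.60600580e+01]), 'ft_force': array([-0.25065685,  0.73364729,  0.86208282]), 'wrist_torque': array([-0.05831426,  0.0161382 ,  0.00434597]), 'grip_force': 0.0, 'finger_gap': 85.37911793678052}
```

View pics/scene0.png

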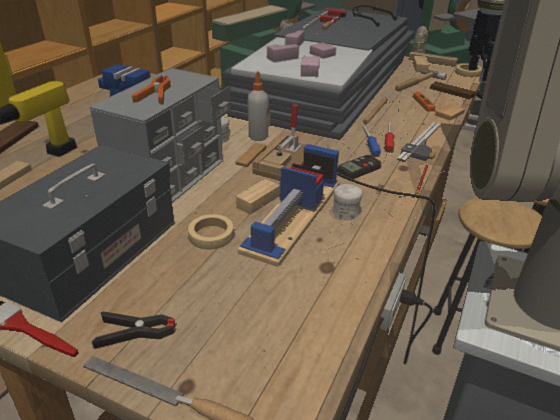

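View pics/top0.png

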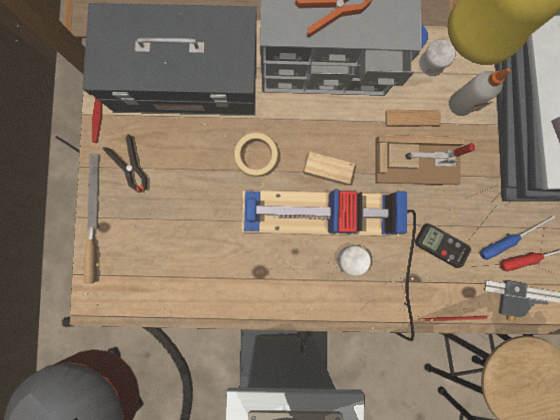

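The top view shows the clamp running along world y. The pad is at px (348,211), about (562,-98), the stop is at (252,211), and the tin is at (355,260). I'll move above the pad with the fingers shut and tool x along the bar.

Emit:
servo_tool(
  fingers=[0,0,0,0,0,0,0,0,0,0],
  linear=[
    [0.02,-0.012,0],
    [0.06,-0.035,0],
    [0.1,-0.058,0],
    [0.14,-0.082,0],
    [0.18,-0.105,0],
    [0.22,-0.128,0],
    [0.26,-0.151,0],
    [0.3,-0.175,0],
    [0.34,-0.198,0],
    [0.37,-0.216,0],
  ],
  rotation=[
    [0,0,-3],
    [0,0,-9],
    [0,0,-15],
    [0,0,-21],
    [0,0,-27],
    [0,0,-33],
    [0,0,-39],
    [0,0,-45],
    [0,0,-51],
    [0,0,-56],
  ],
)

```text
time: 1.1
tool_pos: [502.0, -179.9, 249.9]
tcp_rot: [-180.0, -0.0, 82.4]
ft_force: [0.4, -0.4, 0.4]
finger_gap: -0.2
grip_force: 0.0
```

```bash
python3 - <<'E'
from h import *
s=r.sense();print({k:np.round(s[k],2) for k in('time','tool_pos','tcp_rot','ft_force','finger_gap')})
p=s['tool_pos'];y=np.radians(s['tcp_rot'][2]);d=np.array([562,-93])-p[:2]
print('tool dx,dy',d@[np.cos(y),np.sin(y)],d@[np.sin(y),-np.cos(y)])
t=snap('top');hsv=cv2.cvtColor(t['frame'],cv2.COLOR_RGB2HSV)
E
```

```text
{'time': np.float64(1.1), 'tool_pos': array([ 501.95, -179.87,  249.91]), 'tcp_rot': array([-1.7998e+02, -3.0000e-02,  8.2370e+01]), 'ft_force': array([ 0.4 , -0.4 ,  0.35]), 'finger_gap': np.float64(-0.18)}
tool dx,dy 94.07554966424725 47.97805766986906
```

Emit:
servo_tool(
  fingers=[0,0,0,0,0,0,0],
  linear=[
    [0.03,0.016,0.02],
    [0.06,0.031,0.05],
    [0.085,0.043,0.08],
    [0.094,0.048,0.1],
    [0.094,0.048,0.108],
    [0.094,0.048,0.11],
    [0.094,0.048,0.11],
  ],
  rotation=[
    [0,0,-3],
    [0,0,-6],
    [0,0,-8.5],
    [0,0,-8.5],
    [0,0,-8.5],
    [0,0,-8.5],
    [0,0,-8.5],
  ],
)

```text
time: 1.85
tool_pos: [561.5, -96.9, 140.9]
tcp_rot: [180.0, 0.0, 90.5]
ft_force: [-0.5, -0.5, 0.9]
finger_gap: 0.2
grip_force: 0.0
```

```bash
python3 - <<'E'
from h import *
a=snap('scene')['frame'];b=snap('top')['frame']
f=lambda c:cv2.resize(cv2.cvtColor(c,cv2.COLOR_RGB2BGR),None,fx=4,fy=4,interpolation=2)
cv2.imwrite('pics/c1.png',np.vstack([f(a[120:195,240:400]),f(b[170:245,240:400])]))
E
```

```text
(no output)
```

View pics/c1.png

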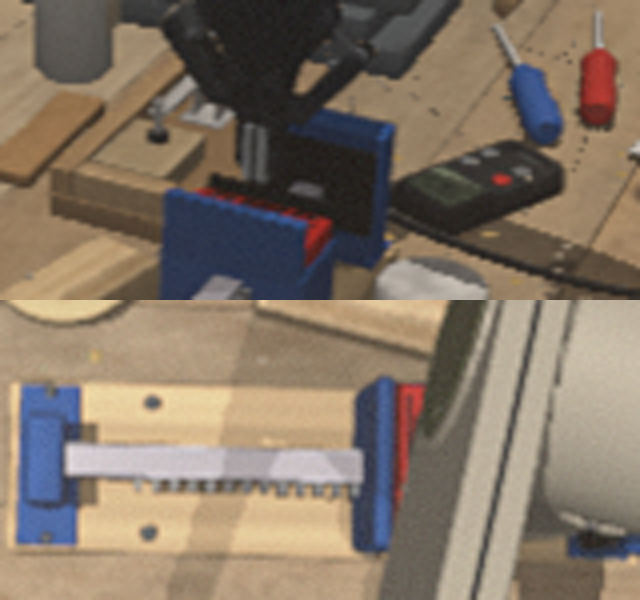

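```bash
python3 - <<'E'
from h import *
b=snap('top');s=r.sense();print(s['tool_pos'],s['tcp_rot'])
for u,v,z in((339,211,115),(336.5,190,115),(246.3,211,75),(255.5,211,75),(251,211,75),(348,211,94)): print(u,onz(b,u,v,z).round(1))
a=snap('scene')
for z in(100,120,140): print(proj(a,[*s['tool_pos'][:2],z])*4-[960,480])
for y in(-98-31,-98-25,-98+23,-98+33): print(y,proj(a,[562,y,98 if y<-100 else 115])*4-[960,480],proj(b,[562,y,98 if y<-100 else 115]))
E
```

```text
[562.26758339 -97.0200505  141.99625946] [1.79858981e+02 4.59113232e-02 9.04878432e+01]
339 [560.6 -76.5 115. ]
336.5 [604.6 -70.7 115. ]
246.3 [558.5 119.6  75. ]
255.5 [559.   99.5  75. ]
251 [558.8 109.3  75. ]
348 [562.5 -99.3  94. ]
[251.95826662 205.31403863]
[253.49650285 175.77068365]
[255.06678853 145.64773229]
-129 [273.26531476 184.7320316 ] [362.18683286 211.4572043 ]
-123 [269.38041346 189.09040227] [359.38995803 211.38973511]
-75 [238.42790295 199.91639015] [338.2921993 210.2962731]
-65 [231.42873581 207.61266968] [333.5265344  210.18115037]
```

Emit:
servo_tool(
  fingers=[0,0,0,0,0,0],
  linear=[
    [0.002,0,0.008],
    [0.004,0,0.016],
    [0.004,0,0.022],
    [0.004,0,0.026],
    [0.004,0,0.03],
    [0.004,0,0.03],
  ],
  rotation=[
    [0,0,0],
    [0,0,0],
    [0,0,0],
    [0,0,0],
    [0,0,0],
    [0,0,0],
  ],
)

```text
time: 2.65
tool_pos: [561.1, -91.8, 109.8]
tcp_rot: [-179.9, -0.0, 90.6]
ft_force: [-2.9, 0.7, 4.1]
finger_gap: -0.0
grip_force: 1.8
```

Emit:
servo_tool(
  fingers=[0,0,0,0,0],
  linear=[
    [0,0,0.002],
    [0,0,0.004],
    [0,0,0.006],
    [0,0,0.007],
    [0,0,0.007],
  ],
  rotation=[
    [0,0,0],
    [0,0,0],
    [0,0,0],
    [0,0,0],
    [0,0,0],
  ],
)

```text
time: 3.15
tool_pos: [561.5, -91.9, 103.8]
tcp_rot: [-180.0, -0.0, 90.6]
ft_force: [-4.6, 1.1, 7.8]
finger_gap: -0.4
grip_force: 3.7
```

Emit:
servo_tool(
  fingers=[0,0,0,0],
  linear=[
    [0,0,0.001],
    [0,0,0.002],
    [0,0,0.003],
    [0,0,0.003],
  ],
  rotation=[
    [0,0,0],
    [0,0,0],
    [0,0,0],
    [0,0,0],
  ],
)

```text
time: 3.55
tool_pos: [561.9, -92.0, 102.9]
tcp_rot: [180.0, 0.0, 90.6]
ft_force: [-12.5, 2.7, 21.5]
finger_gap: -0.0
grip_force: 10.9
```

Emit:
servo_tool(
  fingers=[0,0,0,0,0,0,0,0,0,0],
  linear=[
    [0.002,0,-0.001],
    [0.005,0,-0.001],
    [0.009,0,-0.001],
    [0.014,0,-0.001],
    [0.02,0,-0.001],
    [0.026,0,-0.001],
    [0.032,0,-0.001],
    [0.038,0,-0.001],
    [0.042,0,-0.001],
    [0.044,0,-0.001],
  ],
  rotation=[
    [0,0,0],
    [0,0,0],
    [0,0,0],
    [0,0,0],
    [0,0,0],
    [0,0,0],
    [0,0,0],
    [0,0,0],
    [0,0,0],
    [0,0,0],
  ],
)

```text
time: 4.55
tool_pos: [562.2, -48.6, 103.0]
tcp_rot: [179.9, 0.1, 90.6]
ft_force: [-2.8, -2.8, 10.1]
finger_gap: 0.3
grip_force: 5.0
```

```bash
python3 - <<'E'
from h import *
a=snap('scene')['frame'];b=snap('top')['frame']
f=lambda c:cv2.resize(cv2.cvtColor(c,cv2.COLOR_RGB2BGR),None,fx=4,fy=4,interpolation=2)
cv2.imwrite('pics/c2.png',np.vstack([f(a[150:225,220:380]),f(b[170:245,240:400])]))
E
```

```text
(no output)
```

View pics/c2.png

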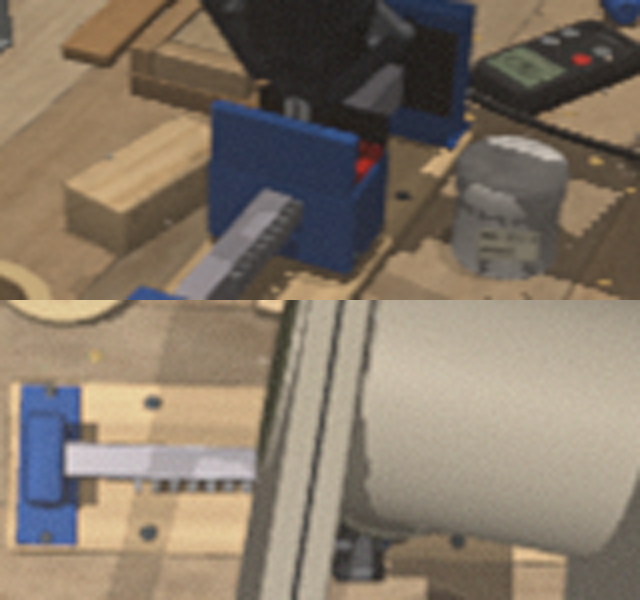

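The jaw is moving: its thumb rest is now at crop px (290,130), well clear of the fixed jaw, and the release is down at about 10 N. I'll carry on.

Emit:
servo_tool(
  fingers=[0,0,0,0,0,0,0,0,0,0],
  linear=[
    [0.004,0,0.0005],
    [0.012,0,0.0005],
    [0.022,0,0.0005],
    [0.032,0,0.0005],
    [0.042,0,0.0005],
    [0.052,0,0.0005],
    [0.062,0,0.0005],
    [0.072,0,0.0005],
    [0.08,0,0.0005],
    [0.084,0,0.0005],
  ],
  rotation=[
    [0,0,0],
    [0,0,0],
    [0,0,0],
    [0,0,0],
    [0,0,0],
    [0,0,0],
    [0,0,0],
    [0,0,0],
    [0,0,0],
    [0,0,0],
  ],
)

```text
time: 5.65
tool_pos: [562.3, 35.9, 103.0]
tcp_rot: [179.7, 0.1, 90.6]
ft_force: [-0.6, -2.5, 10.6]
finger_gap: -0.0
grip_force: 5.2
```

Emit:
servo_tool(
  fingers=[0,0,0,0,0,0,0],
  linear=[
    [0.004,0,0],
    [0.01,0,0],
    [0.016,0,0],
    [0.022,0,0],
    [0.026,0,0],
    [0.029,0,0],
    [0.03,0,0],
  ],
  rotation=[
    [0,0,0],
    [0,0,0],
    [0,0,0],
    [0,0,0],
    [0,0,0],
    [0,0,0],
    [0,0,0],
  ],
)

```text
time: 6.35
tool_pos: [562.2, 65.7, 103.0]
tcp_rot: [179.7, 0.1, 90.6]
ft_force: [0.6, -2.9, 8.9]
finger_gap: 0.3
grip_force: 4.7
```

Emit:
servo_tool(
  fingers=[0,0,0,0,0,0],
  linear=[
    [0.001,0,0],
    [0.002,0,0],
    [0.003,0,0],
    [0.004,0,0],
    [0.005,0,0],
    [0.005,0,0],
  ],
  rotation=[
    [0,0,0],
    [0,0,0],
    [0,0,0],
    [0,0,0],
    [0,0,0],
    [0,0,0],
  ],
)

```text
time: 6.95
tool_pos: [562.2, 70.6, 103.0]
tcp_rot: [179.7, 0.0, 90.6]
ft_force: [1.2, -2.7, 8.9]
finger_gap: -0.2
grip_force: 4.6
```

Emit:
servo_tool(
  fingers=[0,0,0,0,0,0],
  linear=[
    [0.001,0,0.0005],
    [0.002,0,0.0005],
    [0.003,0,0.0005],
    [0.004,0,0.0005],
    [0.005,0,0.0005],
    [0.005,0,0.0005],
  ],
  rotation=[
    [0,0,0],
    [0,0,0],
    [0,0,0],
    [0,0,0],
    [0,0,0],
    [0,0,0],
  ],
)

```text
time: 7.55
tool_pos: [562.4, 74.4, 103.0]
tcp_rot: [179.7, 0.2, 90.5]
ft_force: [-0.7, -7.4, 13.1]
finger_gap: 0.1
grip_force: 6.2
```

Emit:
servo_tool(
  fingers=[0,0,0,0],
  linear=[
    [0.001,0,0],
    [0.002,0,0],
    [0.003,0,0],
    [0.003,0,0],
  ],
  rotation=[
    [0,0,0],
    [0,0,0],
    [0,0,0],
    [0,0,0],
  ],
)

```text
time: 7.95
tool_pos: [562.4, 77.3, 102.9]
tcp_rot: [179.7, 0.2, 90.5]
ft_force: [0.0, -8.8, 12.5]
finger_gap: 0.3
grip_force: 6.0
```

Emit:
servo_tool(
  fingers=[0,0,0,0,0],
  linear=[
    [0.001,0,0],
    [0.002,0,0],
    [0.003,0,0],
    [0.004,0,0],
    [0.004,0,0],
  ],
  rotation=[
    [0,0,0],
    [0,0,0],
    [0,0,0],
    [0,0,0],
    [0,0,0],
  ],
)

```text
time: 8.45
tool_pos: [562.4, 78.6, 103.0]
tcp_rot: [179.7, 0.4, 90.5]
ft_force: [-0.4, -23.2, 13.0]
finger_gap: -0.1
grip_force: 12.3
```

```bash
python3 - <<'E'
from h import *
a=snap('scene')['frame']
f=lambda c:cv2.resize(cv2.cvtColor(c,cv2.COLOR_RGB2BGR),None,fx=5,fy=5,interpolation=2)
cv2.imwrite('pics/c3.png',f(a[170:280,210:350]))
E
```

```text
(no output)
```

View pics/c3.png

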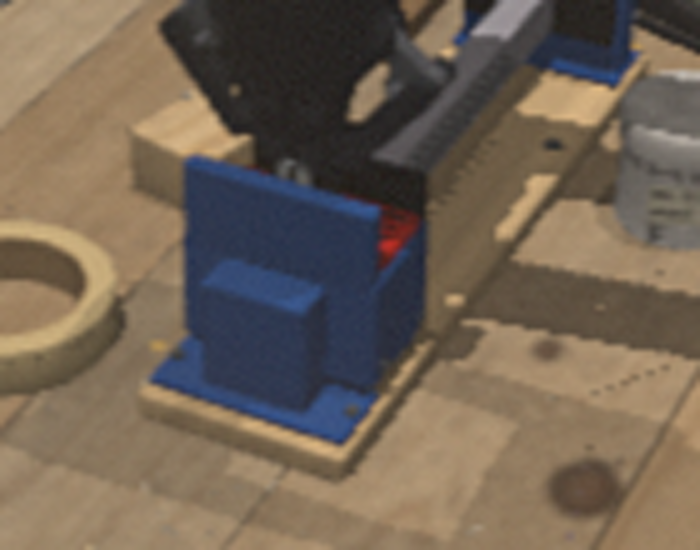

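The jaw's back is against the stop block at crop px (265,280), and the push force jumped to 23 N. I'll ease the push slightly and lift straight up.

Emit:
servo_tool(
  fingers=[0,0,0,0,0,0,0,0,0,0],
  linear=[
    [-0.001,0,0],
    [-0.0015,0,-0.003],
    [-0.0015,0,-0.006],
    [-0.0015,0,-0.01],
    [-0.0015,0,-0.015],
    [-0.003,0,-0.022],
    [-0.005,0,-0.035],
    [-0.005,0,-0.06],
    [-0.005,0,-0.09],
    [-0.005,0,-0.12],
  ],
  rotation=[
    [0,0,0],
    [0,0,0],
    [0,0,0],
    [0,0,0],
    [0,0,0],
    [0,0,0],
    [0,0,0],
    [0,0,0],
    [0,0,0],
    [0,0,0],
  ],
)

```text
time: 9.5
tool_pos: [560.0, 78.3, 222.1]
tcp_rot: [180.0, -0.0, 90.6]
ft_force: [0.0, -0.6, -0.1]
finger_gap: 0.0
grip_force: 0.0
```

Emit:
servo_tool(
  fingers=[0,0,0,0,0,0],
  linear=[
    [-0.02,0,-0.02],
    [-0.05,0,-0.03],
    [-0.09,0,-0.03],
    [-0.13,0,-0.03],
    [-0.15,0,-0.03],
    [-0.15,0,-0.03],
  ],
  rotation=[
    [0,0,0],
    [0,0,0],
    [0,0,0],
    [0,0,0],
    [0,0,0],
    [0,0,0],
  ],
)

```text
time: 10.1
tool_pos: [561.7, -74.5, 251.4]
tcp_rot: [179.9, 0.0, 90.4]
ft_force: [0.2, 0.5, 0.3]
finger_gap: 0.3
grip_force: 0.0
```

```bash
python3 - <<'E'
from h import *
A=snap('scene');a=A['frame'];B=snap('top');b=B['frame']
f=lambda c:cv2.resize(cv2.cvtColor(c,cv2.COLOR_RGB2BGR),None,fx=4,fy=4,interpolation=2)
cv2.imwrite('pics/c4.png',np.vstack([f(a[190:265,220:380]),f(b[170:245,230:390])]))
print(proj(B,[560,65.5,94]))
hsv=cv2.cvtColor(b,cv2.COLOR_RGB2HSV);m=cv2.inRange(hsv,(0,150,60),(8,255,255))|cv2.inRange(hsv,(172,150,60),(180,255,255))
m[:, :230]=0;m[:,420:]=0;m[:180]=0;m[250:]=0
x,y,w,h=cv2.boundingRect(m);print(x,y,w,h,[onz(B,u,y+h/2,z)[1] for u in(x,x+w-1) for z in(84,94)])
E
```

```text
[271.11277386 210.32626573]
262 189 19 41 [np.float64(85.22601804522326), np.float64(85.02236530814525), np.float64(46.30628454487229), np.float64(46.53665598214988)]
```

View pics/c4.png

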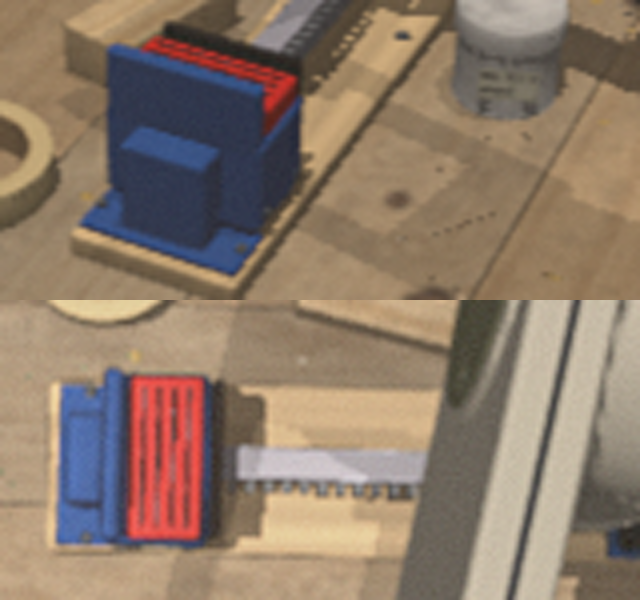

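The jaw sits against the stop: pad centre is at y≈65.8 mm, against 65.5 expected. The release is back up, and the tin, board and tape haven't moved.

```bash
python3 -c "
from bench import r
print(r.hand_in())"
```

```text
the job is handed in; nothing more can be done
None
```

The clamp jaw is pushed back fully open against the stop block, with the release back up to lock it. The board, tin and tape are where they were, and the job was handed in at about 10 s.

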